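Clamp the vial tray on the shaker and complete its load

ROBOT

A 7-joint arm with a two-finger parallel gripper is mounted at the origin on a cart in front of the work surface, level with it; the furniture and walls round the work are solid. World frame = base frame: x ahead of the robot, y to its left, z up, the work surface at z = 0. Lengths are in m, angles in rad, forces in N, time in s.
With the tool pointing down it reaches from about 0.4 to 0.875 m from the base axis. Payload 19.3 kg.
Tool frame: the origin (TCP) lies at the very end of the fingers, on their centre line; the grasp point (between the pads) lies 19 mm behind it; z points along the fingers, y is the line along which they close (so a half turn about z gives the same grasp; the last joint's range is limited). The gripper opens to 85 mm and grips with 20 to 120 N. Pads are 22 mm wide; open, the fingers measure 114 mm over their backs; the gripper's body (76 mm by 85 mm) begins 54 mm behind the grasp point. The pads swing forward as they close: fully open they stand 13 mm farther back than shut.
Start: joints at [1.098, 0.521, -0.036, 1.599, 0.021, 1.021, -0.113], TCP at [0.245, -0.575, 0.231] pointing down, gripper open.
Joint ranges: [-2.91, 2.91], [-0.3, 2.13], [-1.5, 1.42], [0.17, 2.43], [-1.26, 4.41], [0.16, 1.93], [-2.52, 2.52]. Speed limits (rad/s): [1.89, 1.89, 2.39, 2.39, 3.01, 3.01, 3.01].

INTERFACE

Orientations are given as [roll, pitch, yaw] about the fixed x, y, z axes, in that order (R = Rz(yaw) Ry(pitch) Rx(roll)).
In Python, from workcell import bot gives the robot as it stands.
- The arm moves only by the shell command python3 -m crank 'ROWS' [FORCE]. ROWS is a JSON object of lists of equal length, an entry for each row: "travel": the shift along the world's x, y, z in cm, a list of three; "turn": the turn, a rotation vector about the world's x, y, z in degrees, a list of three; "gripper": the closure, from 0 (fully open) to 1 (shut). A call has exactly 5 rows; each row is the pose to reach, as a shift and turn from the pose commanded when the call began; what a row does not reach only later rows make up. A row lasts 1/10 s, in which the tool goes at most 50 mm and 8.59 degrees, less where a joint would pass 70% of its speed; a pose out of reach is approached as far as the arm can. A call with a gripper value outside its range is refused whole. The fingers move at their own pace and stop on an object; FORCE is the grip in N (left out, the last holds). Time passes only in rows, so rows that repeat a pose let the fingers close, or fill a call up. It gives the time, the measured TCP pose, the force, the opening and the grip force at its end, in the units of the state.
- bot.observe(): the state, without advancing time (a new reading comes with each control period).
- bot.grab_frame(name): name is "side" or "top" or "wrist"; returns a dict with "pixels" (384x512x3 uint8, red, green, blue), "fx", "fy", "cx", "cy" (pixels), "extrinsics" (4x4, takes a point from world to camera coordinates). Camera axes: x right, y down, z forward; pixel columns grow to the right and rows downward; lengths in m; the calibration is good to about 2 mm. A picture is of the moment at which its call begins. There is no depth.
- bot.job_done(): hands the job in; it is judged then, once.
The state is a dict: "clock": time; "qpos": joint angles; "qd": joint speeds; "joint_efforts": joint torques, N m; "position": TCP position; "tool_rot": TCP orientation; "force": force on the tool from outside, world axes, zero at the start; "moment": the same for the moment, N m; "grip_width": finger opening in m; "finger_force": force on a finger pad.
Only numpy, scipy, OpenCV 4.12 (cv2) and the standard library are available. Lean on these libraries where they do the work, as an engineer would, in place of code of your own. Each camera call takes 0.05 s, during which the arm holds its last target. There are 200 camera calls.

TASK

Draw the vial tray gently towards the front of the shaker, all the way until the shaker's spring catch comes up behind the tray's far edge and holds it, without straining the stops. Then stand the loose vial from the bench upright in the empty corner hole of the clamped tray, so that all four corners carry a vial. Leave the other vials alone and do not disturb the glassware and bottles round about.

Things in the scene. Friction and masses are not known exactly. Their poses are not given: they have to be found in the camera images.
- shaker: White laboratory shaker, 235 x 184 mm, fixed on the bench, control panel in front (-x). Origin: on the bench under its middle; x points to its open rear, y left, z up. Its flat platform (310 x 200 mm, top 62 mm above the bench) has 22 mm high side rails that guide the tray with 2 mm play each side and, in front, a blue fence 32 mm high with a sprung buffer bar and two rubber end stops.
- mid_home (a point): Place of the tray's origin, on the platform, when clamped, IF the platform stood in mid-stroke (fixed to the housing). The drive stopped the locked platform, with fence and catch, anywhere up to 15 mm forward or back of that along the shaker's x; this is not measured. From the clamped place the buffer is first touched 4 mm before, and the rubber end stops block the tray 2.5 mm after.
- tray: White vial tray, 116 (x) x 152 (y) mm, walls 32 mm high, 3 mm thick, no handle; insert (top 24 mm above the underside) with 3 x 4 round holes, 36 mm apart. Origin: centre of the underside; axes as the shaker's. About 0.55 kg loaded. Slides with about 3 N; the buffer adds 3 N at first touch, 6 N at the catch, 8 N at the end stops, then it is hard. Pull never above 20 N.
- rim (a point): Middle of the top edge of the tray's far (+x) wall, at its outer face, 32 mm above the platform. The wall is smooth and upright; behind it lie at least 45 mm of free platform, so closed fingers can reach down and hook it there. The other sides are boxed in by rails and fence. At the start it is 30 to 100 mm short of its clamped place.
- catch (a joint): Height in m of the shaker's two brass catch noses above the platform. 0: held down under the tray; 0.007: sprung up. They sit 45 mm left and right of the middle and spring up by themselves once the tray's far edge has passed them towards the front; when the pull is let go, the buffer presses the tray back against them.
- pocket (a point): Centre of the floor of the empty corner hole of the tray, near (-x) and right-hand (-y) corner; the hole is 29 mm wide, its mouth lies 18 mm and the top of the tray walls 26 mm above this point
- vial: The loose amber vial with white screw cap standing on the bench at the right of the shaker: 26.4 mm diameter, 65 mm high, 32 g. The glass body and cap may be gripped up to 54 mm height. Origin: centre of its underside, z up
- vial_a: Like vial, in the tray's far right corner hole; to be left alone
- vial_b: Like vial, in the tray's far left corner hole; to be left alone
- vial_c: Like vial, in the tray's near left corner hole; to be left alone
- beaker: White plastic beaker, 47 mm diameter, 55 mm high, loose on the bench at the right; bystander. Origin: centre of its underside
- flask: Glass conical flask, 64 mm diameter, 104 mm high, loose on the bench at the left; bystander. Origin: centre of its underside
- bottle: White reagent bottle with blue cap, 56 mm diameter, 104 mm high, loose on the bench at the rear right; bystander. Origin: centre of its underside
Mind the look-alikes: they are no part of the job. Leave any green look-alike of the vial alone.

How it is judged:
On the way, in this order (a step that is already met when the one before it is completed fails the run):
1. the tray lies flat on the platform, drawn forward, and the catch has come up behind its far edge (value of joint catch above 0.0045 m and x of tray in the frame of shaker below -0.045 m and angle between tray's own z axis and vertical below 0.03 rad), for 0.2 s.
2. the loose vial stands on the floor of the empty corner hole (distance between vial and pocket below 0.005 m and angle between vial's own z axis and vertical below 0.12 rad), for 0.2 s.
At the end, for the whole second after the job is handed in: The tray lies flat (within 0.03 rad) at the front of the platform with the catch up behind its far edge (noses more than 4.5 mm above the platform), and the loose vial stands upright (within 0.12 rad) on the floor of the empty corner hole, within 5 mm of its centre; all at rest (all of step 1 and all of step 2 and height (world z) of tray below 0.066 m and linear speed of each of tray, vial below 0.02 m/s); the robot touches nothing.
It fails at once if the tray is pulled or pushed with more than 20 N (contact force between any of the fingers, the arm and tray above 20 N).
It fails at once if a vial already in the tray is taken hold of or pushed (more than 3 N) (contact force between the fingers and vial_a above 3 N or contact force between the fingers and vial_b above 3 N or contact force between the fingers and vial_c above 3 N).
It fails at once if a vial already in the tray leaves its hole or tips (angle between any of vial_a, vial_b, vial_c's own z axis and vertical above 0.3 rad).
It fails at once if the loose vial is rammed against the tray with more than 20 N (contact force between vial and tray above 20 N).
It fails at once if a bystander (beaker, flask or bottle) is moved by more than 15 mm (distance of any of beaker, flask, bottle from where it was at the start of the episode above 0.015 m).
It also fails if it takes over 64 s, if anything falls off the work surface, if the arm or the gripper's body presses on something with over 40 N, if the wrist force passes 120 N, or if a joint passes its speed limit or range.

## Working session

There is one attempt and no reset: what is moved stays moved. The work goes in short steps, Python scripts to look and compute and a shell command to move; the robot and the scene stay as the last step left them, time stands still between calls to the robot, and variables do not carry over. Pictures are saved under pics/ and viewed, at most 10 in all, crops included, and the job is handed in when it is done.

```bash
mkdir -p pics; ls; python3 - <<'E'
from workcell import bot
import cv2,pickle
d={}
for n in ["top","side"]:
    f=bot.grab_frame(n); d[n]=f
    cv2.imwrite(f"pics/{n}0.png",cv2.resize(f["pixels"][:,:,::-1],(800,600),interpolation=cv2.INTER_CUBIC))
    print(n,f["fx"],f["cx"],f["cy"],f["extrinsics"])
pickle.dump(d,open("f0.pkl","wb"))
print(bot.observe())
E
```

```text
pics
top 468.7109270773576 262.1516555667792 194.8006313154523 [[ 0.01841198 -0.99978437 -0.00960309  0.01417364]
 [-0.98629736 -0.016587   -0.16414137  0.55445793]
 [ 0.16394669  0.01249367 -0.98639008  1.28679431]
 [ 0.          0.          0.          1.        ]]
side 427.7757933325017 253.59242551502373 192.49064507094423 [[ 9.93320377e-01 -1.15386540e-01 -7.57766815e-04 -5.63332667e-01]
 [-5.31301906e-02 -4.51529082e-01 -8.90673156e-01  1.05029418e-01]
 [ 1.02429540e-01  8.84764056e-01 -4.54643547e-01  1.12385957e+00]
 [ 0.00000000e+00  0.00000000e+00  0.00000000e+00  1.00000000e+00]]
{'clock': 0.1, 'qpos': array([ 1.09780308,  0.52194619, -0.03633899,  1.59990069,  0.02120585,
        1.02107837, -0.11282925]), 'qd': array([-0.00044017, -0.0023946 ,  0.00054095, -0.0024446 ,  0.00032148,
        0.00036293,  0.0002718 ]), 'joint_efforts': array([ 4.54738765e-03, -9.28485489e+01,  1.98474102e+00, -3.70534658e+01,
        1.82263908e-02,  5.38503795e-03,  7.72476483e-05]), 'position': array([ 0.24486432, -0.5747435 ,  0.23080629]), 'tool_rot': array([-3.14064728e+00,  6.31362441e-05,  4.02765223e-01]), 'force': array([-0.08886127,  0.71450471, -0.36628079]), 'moment': array([ 0.00911082,  0.01641219, -0.03519467]), 'finger_force': 0.0, 'grip_width': 0.08563252102017044}
```

View pics/top0.png

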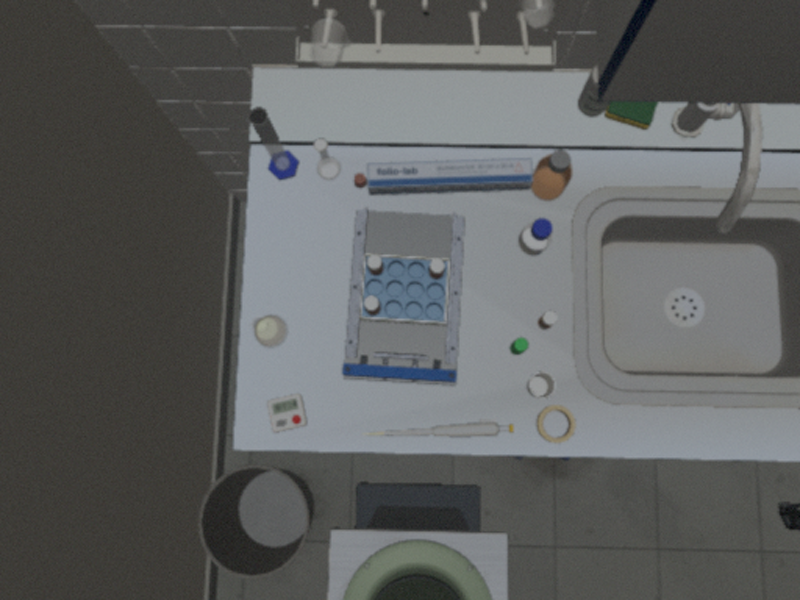

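View pics/side0.png

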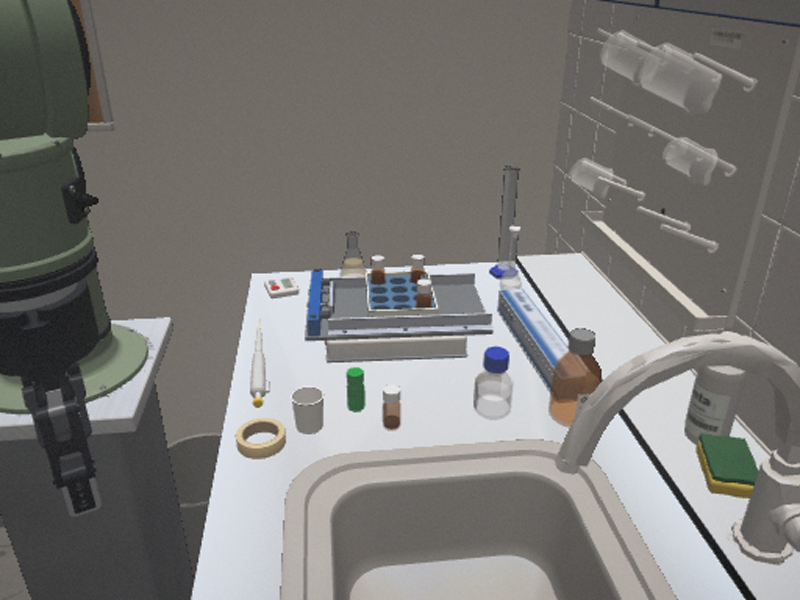

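The top view shows the tray at about (405,290) in the 800x600 picture, with its empty near-right hole at about (433,312). There are two candidates for the loose vial:
- **White-capped amber vial:** top (548,319), side (391,407). It fits the description.
- **Green vial:** top (520,345), side (355,388). This is the look-alike to leave alone.

I'll confirm with one enlarged crop.

```bash
cat > h.py <<'E'
import numpy as np
def ray(f,u,v):
    E=f["extrinsics"];R=E[:3,:3];t=E[:3,3]
    d=R.T@np.array([(u-f["cx"])/f["fx"],(v-f["cy"])/f["fy"],1]);return -R.T@t,d
def onz(f,u,v,z):
    c,d=ray(f,u,v);return c+d*(z-c[2])/d[2]
def proj(f,p):
    E=f["extrinsics"];q=E[:3,:3]@np.array(p)+E[:3,3]
    return np.array([f["fx"]*q[0]/q[2]+f["cx"],f["fy"]*q[1]/q[2]+f["cy"]])
def tri(f,uv,g,uw):
    c,d=ray(f,*uv);e,k=ray(g,*uw);s=np.linalg.lstsq(np.c_[d,-k],e-c,rcond=None)[0]
    a=c+s[0]*d;b=e+s[1]*k;return (a+b)/2,np.linalg.norm(a-b)
E
python3 - <<'E'
import cv2,pickle,numpy as np
d=pickle.load(open("f0.pkl","rb"))
t=d["top"]["pixels"][130:250,216:360,::-1];s=d["side"]["pixels"][145:285,190:320,::-1]
a=cv2.resize(t,None,fx=5.5,fy=5,interpolation=cv2.INTER_CUBIC) if 0 else cv2.resize(t,None,fx=5,fy=5,interpolation=cv2.INTER_CUBIC)
cv2.imwrite("pics/crop_top.png",a[:600,:800])
b=cv2.resize(s,None,fx=4.2,fy=4.2,interpolation=cv2.INTER_CUBIC)
cv2.imwrite("pics/crop_side.png",b)
E
```

```text
(no output)
```

View pics/crop_top.png

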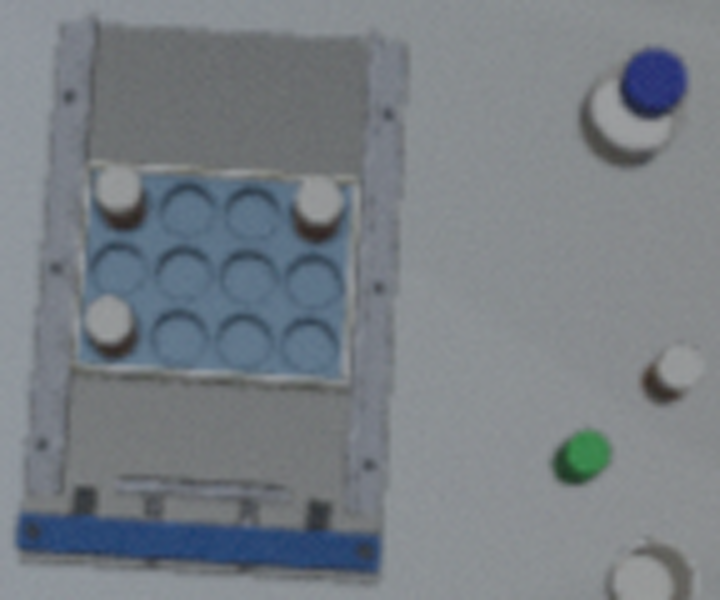

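View pics/crop_side.png

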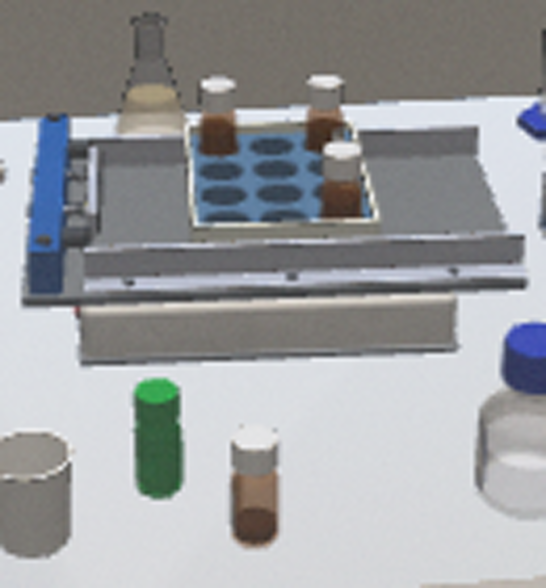

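The crop confirms it: the loose vial is amber with a white cap, cap top at crop (681,368), and the green one is the look-alike at (585,455). The tray rim corners are at (90,163), (358,178), (78,370) and (350,385). The empty hole is at (310,342) and the buffer bar at y≈478-497.

```bash
python3 - <<'E'
import pickle,numpy as np
from h import *
d=pickle.load(open("f0.pkl","rb"));T=d["top"];S=d["side"]
t=lambda u,v,z: onz(T,u/5+216-.4,v/5+130-.4,z)
np.set_printoptions(precision=4,suppress=True)
C=[t(*p,.094) for p in [(90,163),(358,178),(78,370),(350,385)]]
FL,FR,NL,NR=C
print("corners",*C); print("len",np.linalg.norm(FL-FR),np.linalg.norm(NL-NR),np.linalg.norm(FL-NL),np.linalg.norm(FR-NR))
ay=(FL-FR+NL-NR); print("yaw from y",np.degrees(np.arctan2(-ay[0],ay[1])))
ax=(FL-NL+FR-NR); print("yaw from x",np.degrees(np.arctan2(ax[1],ax[0])))
print("tray centre",sum(C)/4)
rails=[t(70,96,.084),t(41,443,.084),t(388,113,.084),t(369,464,.084)]
for a,b in[(0,1),(2,3)]:
  q=rails[a]-rails[b];print("rail yaw",np.degrees(np.arctan2(q[1],q[0])),rails[a],rails[b])
for n,p in dict(b=(121,188),a=(319,200),c=(109,320)).items(): print(n,t(*p,.133))
print("buffer far edge",t(115,478,.08),t(285,489,.08))
print("vial",t(681,368,.065)," green",t(585,455,.065))
# tri with side: cap top centre side crop (255,436)
s=lambda u,v:(u/4.2+190-.4,v/4.2+145-.4)
print("tri vial",tri(T,(681/5+215.6,368/5+129.6),S,s(255,437)))
print("tri a",tri(T,(319/5+215.6,200/5+129.6),S,s(342,150)))
print("tri b",tri(T,(121/5+215.6,188/5+129.6),S,s(325,82)))
print("tri c",tri(T,(109/5+215.6,320/5+129.6),S,s(219,84)))
E
```

```text
corners [0.6364 0.1042 0.094 ] [ 0.6303 -0.0444  0.094 ] [0.5203 0.1074 0.094 ] [ 0.5146 -0.0412  0.094 ]
len 0.14874813678585358 0.14875308833454595 0.11613455853623901 0.11575602364581329
yaw from y -2.2843602068326185
yaw from x -1.6083299261944974
tray centre [0.5754 0.0315 0.094 ]
rail yaw -2.9352904310197534 [0.6772 0.1173 0.084 ] [0.481  0.1273 0.084 ]
rail yaw -2.5746137929505903 [ 0.6702 -0.0613  0.084 ] [ 0.4726 -0.0524  0.084 ]
b [0.6137 0.0842 0.133 ]
a [ 0.6088 -0.0221  0.133 ]
c [0.5418 0.0887 0.133 ]
buffer far edge [0.4629 0.0865 0.08  ] [ 0.4585 -0.0068  0.08  ]
vial [ 0.5314 -0.2267  0.065 ]  green [ 0.4817 -0.1729  0.065 ]
tri vial (array([ 0.5327, -0.2274,  0.0613]), np.float64(0.0014664553121472488))
tri a (array([ 0.61  , -0.0222,  0.1282]), np.float64(0.00022981844018185384))
tri b (array([0.6149, 0.0845, 0.128 ]), np.float64(0.00013872668937433405))
tri c (array([0.5434, 0.089 , 0.1281]), np.float64(0.0014926162620680487))
```

```bash
python3 -m crank '{"travel":[[2.8,4.0,0],[5.6,8.0,0],[8.4,12.1,0],[11.1,16.1,0],[13.9,20.1,0]],"turn":[[0,0,-2],[0,0,-4],[0,0,-6],[0,0,-8],[0,0,-8.6]],"gripper":[1,1,1,1,1]}'
python3 -m crank '{"travel":[[2.8,4.0,0],[5.6,8.0,0],[8.4,12.1,0],[11.1,16.1,0],[13.9,20.1,0]],"turn":[[0,0,-2],[0,0,-4],[0,0,-6],[0,0,-8],[0,0,-8.6]],"gripper":[1,1,1,1,1]}'
python3 -m crank '{"travel":[[2.8,4.0,0],[5.6,8.0,0],[8.4,12.1,0],[11.1,16.1,0],[13.9,20.1,0]],"turn":[[0,0,-2],[0,0,-4],[0,0,-6],[0,0,-8],[0,0,-8.6]],"gripper":[1,1,1,1,1]}'
```

```text
clock: 0.6
position: [0.3846, -0.3722, 0.2312]
tool_rot: [-3.141, 0.0, 0.251]
force: [0.9, 0.1, -0.2]
grip_width: 0.0124
finger_force: 0.0
clock: 1.1
position: [0.5236, -0.1711, 0.2312]
tool_rot: [3.142, 0.0, 0.101]
force: [0.6, -1.8, 0.0]
grip_width: -0.0003
finger_force: 0.0
clock: 1.6
position: [0.6626, 0.0299, 0.231]
tool_rot: [3.141, 0.001, -0.049]
force: [0.3, 0.1, 0.1]
grip_width: -0.0001
finger_force: 0.0
```

```bash
python3 -m crank '{"travel":[[0,0,-4],[0,0,-8],[0,0,-11],[0,0,-13],[0,0,-13]],"turn":[[0,0,0],[0,0,0],[0,0,0],[0,0,0],[0,0,0]],"gripper":[1,1,1,1,1]}'
python3 -m crank '{"travel":[[0,0,-0.8],[0,0,-1.6],[0,0,-2.4],[0,0,-2.4],[0,0,-2.4]],"turn":[[0,0,0],[0,0,0],[0,0,0],[0,0,0],[0,0,0]],"gripper":[1,1,1,1,1]}'
python3 - <<'E'
from workcell import bot
import cv2,numpy as np
s=bot.grab_frame("side")["pixels"][140:240,190:320,::-1];t=bot.grab_frame("top")["pixels"][120:220,216:316,::-1]
f=lambda a,k:cv2.resize(a,None,fx=k,fy=k,interpolation=cv2.INTER_CUBIC)
a=f(s,3.4);b=f(t,3.4);cv2.imwrite("pics/hook.png",np.hstack([a,b]))
print(bot.observe()["force"])
E
```

```text
clock: 2.1
position: [0.6601, 0.028, 0.0982]
tool_rot: [3.141, 0.005, -0.047]
force: [0.6, 0.3, -0.1]
grip_width: 0.0001
finger_force: 0.0
clock: 2.6
position: [0.6621, 0.028, 0.0775]
tool_rot: [-3.142, -0.0, -0.048]
force: [-0.1, -0.2, 0.7]
grip_width: -0.0001
finger_force: 0.0
[-0.4685383  -0.08582031  0.38058633]
```

View pics/hook.png

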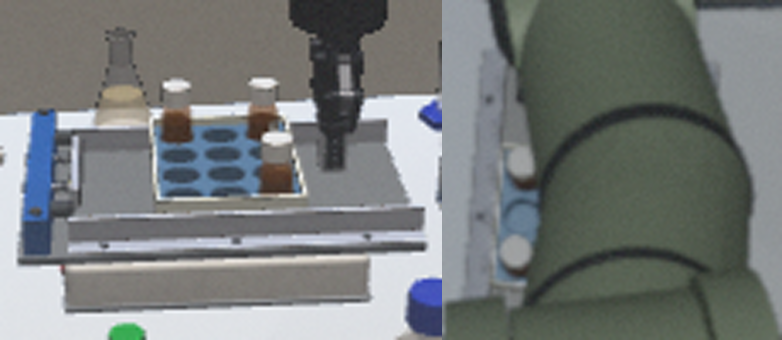

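The closed fingers (side half, about (332,150)) stand free behind the tray's far wall, which is at about x=305. I'll start pulling slowly.

```bash
python3 -m crank '{"travel":[[-0.3,0,0],[-0.6,0,0],[-0.9,0,0],[-1.2,0,0],[-1.4,0,0]],"turn":[[0,0,0],[0,0,0],[0,0,0],[0,0,0],[0,0,0]],"gripper":[1,1,1,1,1]}'
python3 -m crank '{"travel":[[-0.1,0,0],[-0.2,0,0],[-0.3,0.02,0],[-0.4,0.02,0],[-0.5,0.02,0]],"turn":[[0,0,0],[0,0,0],[0,0,0],[0,0,0],[0,0,0]],"gripper":[1,1,1,1,1]}'
python3 -m crank '{"travel":[[-0.1,0,0],[-0.2,0,0],[-0.3,0.02,0],[-0.4,0.02,0],[-0.5,0.02,0]],"turn":[[0,0,0],[0,0,0],[0,0,0],[0,0,0],[0,0,0]],"gripper":[1,1,1,1,1]}'
python3 -m crank '{"travel":[[-0.1,0,0],[-0.2,0,0],[-0.3,0.02,0],[-0.4,0.02,0],[-0.5,0.02,0]],"turn":[[0,0,0],[0,0,0],[0,0,0],[0,0,0],[0,0,0]],"gripper":[1,1,1,1,1]}'
```

```text
clock: 3.2
position: [0.6476, 0.028, 0.0774]
tool_rot: [-3.142, 0.0, -0.048]
force: [-1.4, -0.7, -0.5]
grip_width: 0.0001
finger_force: 0.0
clock: 3.7
position: [0.6432, 0.0282, 0.0773]
tool_rot: [-3.142, -0.001, -0.048]
force: [3.1, 0.6, -1.3]
grip_width: -0.0
finger_force: 1.3
clock: 4.2
position: [0.6379, 0.0284, 0.0773]
tool_rot: [-3.142, -0.0, -0.048]
force: [2.8, 0.4, -1.3]
grip_width: 0.0002
finger_force: 1.4
clock: 4.7
position: [0.6329, 0.0287, 0.0773]
tool_rot: [-3.142, -0.0, -0.048]
force: [2.2, 1.3, -1.2]
grip_width: -0.0001
finger_force: 1.4
```

```bash
python3 -m crank '{"travel":[[-0.2,0,0],[-0.5,0.02,0],[-0.8,0.03,0],[-1.1,0.05,0],[-1.3,0.06,0]],"turn":[[0,0,0],[0,0,0],[0,0,0],[0,0,0],[0,0,0]],"gripper":[1,1,1,1,1]}'
python3 -m crank '{"travel":[[-0.2,0,0],[-0.5,0.02,0],[-0.8,0.03,0],[-1.1,0.05,0],[-1.2,0.06,0]],"turn":[[0,0,0],[0,0,0],[0,0,0],[0,0,0],[0,0,0]],"gripper":[1,1,1,1,1]}'
python3 -m crank '{"travel":[[-0.1,0,0],[-0.2,0,0],[-0.3,0.02,0],[-0.4,0.02,0],[-0.5,0.02,0]],"turn":[[0,0,0],[0,0,0],[0,0,0],[0,0,0],[0,0,0]],"gripper":[1,1,1,1,1]}'
python3 - <<'E'
from workcell import bot
import cv2,numpy as np
s=bot.grab_frame("side")["pixels"][150:225,190:310,::-1]
cv2.imwrite("pics/pull.png",cv2.resize(s,None,fx=6,fy=6,interpolation=cv2.INTER_CUBIC))
E
```

```text
clock: 5.2
position: [0.6196, 0.0293, 0.0773]
tool_rot: [-3.142, 0.0, -0.047]
force: [2.6, -0.7, -1.4]
grip_width: 0.0001
finger_force: 1.5
clock: 5.7
position: [0.6076, 0.0298, 0.0773]
tool_rot: [3.142, 0.0, -0.048]
force: [2.8, -0.8, 0.1]
grip_width: -0.0001
finger_force: 1.5
clock: 6.2
position: [0.6029, 0.0301, 0.0773]
tool_rot: [-3.142, -0.0, -0.047]
force: [2.9, -0.4, -0.9]
grip_width: 0.0004
finger_force: 1.6
```

View pics/pull.png

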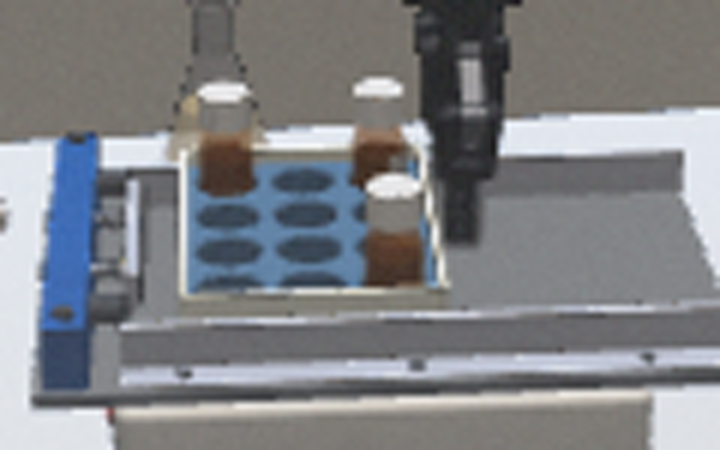

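The tray slides straight and its near wall (x≈182) is still about 19 mm from the buffer bar (x≈140).

```bash

python3 -m crank '{"travel":[[-0.2,0.01,0],[-0.4,0.02,0],[-0.6,0.03,0],[-0.7,0.03,0],[-0.8,0.04,0]],"turn":[[0,0,0],[0,0,0],[0,0,0],[0,0,0],[0,0,0]],"gripper":[1,1,1,1,1]}'
python3 -m crank '{"travel":[[-0.1,0,0],[-0.2,0.01,0],[-0.3,0.01,0],[-0.4,0.02,0],[-0.4,0.02,0]],"turn":[[0,0,0],[0,0,0],[0,0,0],[0,0,0],[0,0,0]],"gripper":[1,1,1,1,1]}'
python3 -m crank '{"travel":[[-0.05,0,0],[-0.1,0.01,0],[-0.15,0.01,0],[-0.2,0.01,0],[-0.2,0.01,0]],"turn":[[0,0,0],[0,0,0],[0,0,0],[0,0,0],[0,0,0]],"gripper":[1,1,1,1,1]}'
```

```text
clock: 6.75
position: [0.5949, 0.0304, 0.0773]
tool_rot: [-3.142, -0.0, -0.048]
force: [3.8, -0.2, -0.3]
grip_width: -0.0001
finger_force: 1.6
clock: 7.25
position: [0.5907, 0.0306, 0.0773]
tool_rot: [3.142, 0.0, -0.047]
force: [2.6, -0.8, -1.2]
grip_width: -0.0
finger_force: 1.1
clock: 7.75
position: [0.5889, 0.0307, 0.0773]
tool_rot: [-3.142, 0.0, -0.048]
force: [2.2, -0.3, -0.5]
grip_width: 0.0003
finger_force: 1.4
```

```bash

python3 -m crank '{"travel":[[-0.05,0,0],[-0.1,0.01,0],[-0.15,0.01,0],[-0.2,0.01,0],[-0.2,0.01,0]],"turn":[[0,0,0],[0,0,0],[0,0,0],[0,0,0],[0,0,0]],"gripper":[1,1,1,1,1]}'
python3 -m crank '{"travel":[[-0.05,0,0],[-0.1,0.01,0],[-0.15,0.01,0],[-0.2,0.01,0],[-0.2,0.01,0]],"turn":[[0,0,0],[0,0,0],[0,0,0],[0,0,0],[0,0,0]],"gripper":[1,1,1,1,1]}'
```

```text
clock: 8.25
position: [0.5872, 0.0308, 0.0774]
tool_rot: [-3.141, -0.001, -0.048]
force: [4.4, -0.1, -0.8]
grip_width: 0.0001
finger_force: 2.5
clock: 8.75
position: [0.5857, 0.0312, 0.0776]
tool_rot: [-3.141, -0.002, -0.047]
force: [6.7, 1.0, -0.6]
grip_width: 0.0001
finger_force: 3.4
```

```bash

python3 -m crank '{"travel":[[-0.05,0,0],[-0.1,0,0],[-0.1,0,0],[-0.1,0,0],[-0.1,0,0]],"turn":[[0,0,0],[0,0,0],[0,0,0],[0,0,0],[0,0,0]],"gripper":[1,1,1,1,1]}'
python3 -c "
from workcell import bot
o=bot.observe();print(o['force'],o['position'],o['finger_force'])"
python3 -m crank '{"travel":[[-0.05,0,0],[-0.1,0,0],[-0.1,0,0],[-0.1,0,0],[-0.1,0,0]],"turn":[[0,0,0],[0,0,0],[0,0,0],[0,0,0],[0,0,0]],"gripper":[1,1,1,1,1]}'
```

```text
clock: 9.25
position: [0.5848, 0.0312, 0.0776]
tool_rot: [-3.141, -0.002, -0.047]
force: [7.7, 1.3, -1.0]
grip_width: 0.0003
finger_force: 3.7
[ 7.73811041  1.26114449 -1.00625508] [0.58479456 0.0312247  0.07760243] 3.7364389842332457
clock: 9.75
position: [0.584, 0.0313, 0.0777]
tool_rot: [-3.141, -0.002, -0.047]
force: [8.9, 0.6, -0.5]
grip_width: 0.0001
finger_force: 4.0
```

```bash

python3 -m crank '{"travel":[[-0.05,0,0],[-0.1,0,0],[-0.1,0,0],[-0.1,0,0],[-0.1,0,0]],"turn":[[0,0,0],[0,0,0],[0,0,0],[0,0,0],[0,0,0]],"gripper":[1,1,1,1,1]}'
python3 -m crank '{"travel":[[-0.05,0,0],[-0.1,0,0],[-0.1,0,0],[-0.1,0,0],[-0.1,0,0]],"turn":[[0,0,0],[0,0,0],[0,0,0],[0,0,0],[0,0,0]],"gripper":[1,1,1,1,1]}'
python3 - <<'E'
from workcell import bot
import cv2,numpy as np
s=bot.grab_frame("side")["pixels"][160:220,190:300,::-1]
cv2.imwrite("pics/pull2.png",cv2.resize(s,None,fx=7,fy=7,interpolation=cv2.INTER_CUBIC))
E
```

```text
clock: 10.25
position: [0.5831, 0.0313, 0.0777]
tool_rot: [-3.141, -0.002, -0.047]
force: [9.1, 1.6, -1.3]
grip_width: -0.0
finger_force: 4.3
clock: 10.75
position: [0.5819, 0.0314, 0.0776]
tool_rot: [-3.141, -0.002, -0.047]
force: [9.2, 2.1, -3.6]
grip_width: 0.0
finger_force: 4.2
```

View pics/pull2.png

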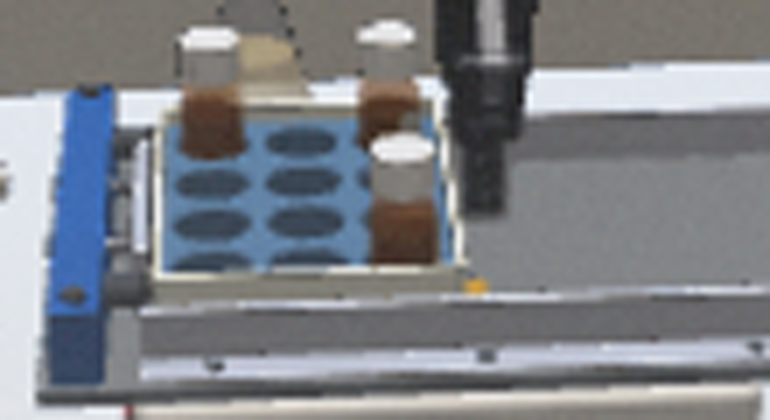

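The brass catch nose is now visible at (475,286), behind the tray's far edge, and the force has stopped rising, so the catch has sprung. I'll let go slowly and check that it holds.

```bash

python3 -m crank '{"travel":[[0.05,0,0],[0.1,0,0],[0.15,0,0],[0.2,0,0],[0.2,0,0]],"turn":[[0,0,0],[0,0,0],[0,0,0],[0,0,0],[0,0,0]],"gripper":[1,1,1,1,1]}'
python3 -m crank '{"travel":[[0.2,0,0],[0.5,0,0],[0.9,0,0],[1.3,0,0],[1.8,0,0]],"turn":[[0,0,0],[0,0,0],[0,0,0],[0,0,0],[0,0,0]],"gripper":[1,1,1,1,1]}'
python3 -m crank '{"travel":[[0,0,2],[0,0,5],[0,0,9],[0,0,12],[0,0,12]],"turn":[[0,0,0],[0,0,0],[0,0,0],[0,0,0],[0,0,0]],"gripper":[1,1,1,1,1]}'
```

```text
clock: 11.3
position: [0.5829, 0.0309, 0.0773]
tool_rot: [-3.142, 0.0, -0.048]
force: [3.0, 1.7, -0.5]
grip_width: 0.0
finger_force: 1.1
clock: 11.8
position: [0.6013, 0.0309, 0.0773]
tool_rot: [3.142, 0.0, -0.048]
force: [-0.8, -1.1, -0.4]
grip_width: -0.0002
finger_force: 0.0
clock: 12.3
position: [0.603, 0.031, 0.2014]
tool_rot: [-3.141, -0.006, -0.048]
force: [0.7, -0.3, -0.6]
grip_width: -0.0
finger_force: 0.0
```

```bash

python3 -m crank '{"travel":[[-1.2,-4.3,0],[-2.4,-8.6,0],[-3.6,-12.9,0],[-4.8,-17.2,0],[-6,-21.5,0]],"turn":[[0,0,0],[0,0,0],[0,0,0],[0,0,0],[0,0,0]],"gripper":[0.35,0.35,0.35,0.35,0.35]}'
python3 -m crank '{"travel":[[-1.1,-4.3,-2],[-1.1,-4.3,-4],[-1.1,-4.3,-4],[-1.1,-4.3,-4],[-1.1,-4.3,-4]],"turn":[[0,0,0],[0,0,0],[0,0,0],[0,0,0],[0,0,0]],"gripper":[0.35,0.35,0.35,0.35,0.35]}'
python3 - <<'E'
from workcell import bot
import cv2,numpy as np,pickle
d={n:bot.grab_frame(n) for n in["wrist","top","side"]};pickle.dump(d,open("f1.pkl","wb"))
w=cv2.resize(d["wrist"]["pixels"][:,:,::-1],(400,300),interpolation=cv2.INTER_AREA)
t=d["top"]["pixels"][150:246,216:296,::-1]
s=d["side"]["pixels"][150:246,190:310,::-1]
r=cv2.resize(t,(400,480),interpolation=cv2.INTER_CUBIC)
l=np.vstack([w,cv2.resize(s,(375,300),interpolation=cv2.INTER_CUBIC)[:,:400] if 0 else cv2.copyMakeBorder(cv2.resize(s,(375,300),interpolation=cv2.INTER_CUBIC),0,0,0,25,0)])
cv2.imwrite("pics/m1.png",np.hstack([l,cv2.copyMakeBorder(r,0,120,0,0,0)]))
print(d["wrist"]["extrinsics"],d["wrist"]["fx"],d["wrist"]["cx"],d["wrist"]["cy"])
E
```

```text
clock: 12.8
position: [0.5402, -0.1858, 0.1968]
tool_rot: [-3.142, 0.001, -0.047]
force: [0.4, 0.4, 0.2]
grip_width: 0.0558
finger_force: 0.0
clock: 13.3
position: [0.5308, -0.2261, 0.1581]
tool_rot: [-3.141, -0.001, -0.046]
force: [0.9, -0.2, 0.3]
grip_width: 0.0555
finger_force: 0.0
[[-4.70094561e-02 -9.98894344e-01  4.46990402e-04 -2.00882943e-01]
 [-9.45736219e-01  4.46517799e-02  3.21852798e-01  4.94073583e-01]
 [-3.21516898e-01  1.47073900e-02 -9.46789616e-01  4.86216849e-01]
 [ 0.00000000e+00  0.00000000e+00  0.00000000e+00  1.00000000e+00]] 318.8325095376804 255.2579528893089 194.88662184841863
```

View pics/m1.png

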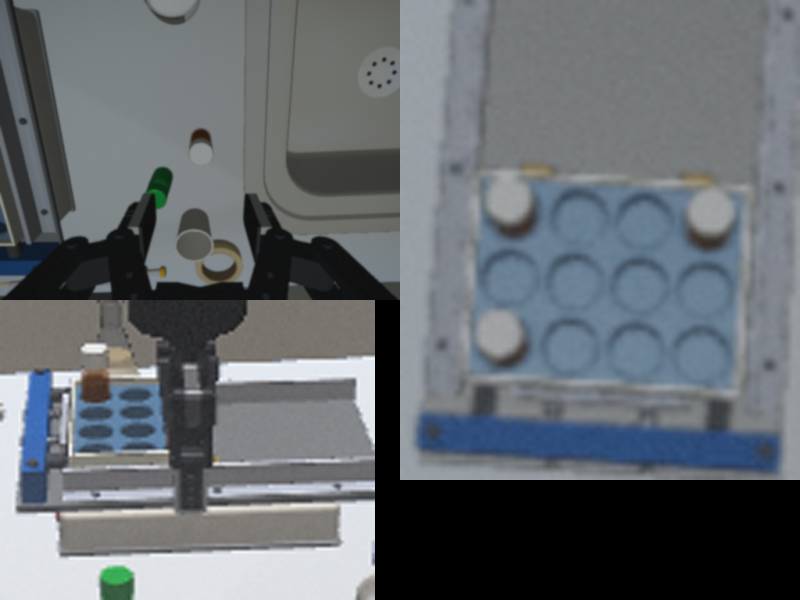

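Wrist view: the loose vial's cap top is at about (201,154) in the 400x300 inset. Top view: both brass noses are up behind the far edge, at (537,170) and (695,178), and the empty hole is at (703,350).

```bash
python3 - <<'E'
import pickle,numpy as np
from h import *
np.set_printoptions(precision=4,suppress=True)
d=pickle.load(open("f1.pkl","rb"));T=d["top"];W=d["wrist"];F0=pickle.load(open("f0.pkl","rb"))["top"]
t=lambda u,v,z: onz(T,u/5+215.6,v/5+149.6,z)
C=[t(*p,.094) for p in [(80,174),(350,187),(70,377),(338,392)]];print("centre",sum(C)/4,"far mid",(C[0]+C[1])/2)
for n,p in dict(b=(111,198),a=(311,210),c=(101,333)).items(): print(n,t(*p,.133)[:2])
print("hole mouth",t(303,350,.086))
p=W["pixels"].astype(int);sub=p[165:215,235:280];m=(sub.min(2)>120)&(sub.max(2)-sub.min(2)<30)
import cv2
n,l,st,ce=cv2.connectedComponentsWithStats(m.astype(np.uint8));print(st,ce+[235,165])
print("vial wrist guess",onz(W,257,197,.065), "scale px/m",318/.45)
# tri wrist/top
print(tri(W,(257,197),F0,(681/5+215.6,368/5+129.6)))
E
```

```text
centre [0.5151 0.0355 0.094 ] far mid [0.5713 0.0336 0.094 ]
b [0.5537 0.0879]
a [ 0.549  -0.0186]
c [0.4813 0.0912]
hole mouth [ 0.4794 -0.0162  0.086 ]
[[   6    0   34   41  656]
 [   0    0   45   50 1594]] [[257.3415 177.5366]
 [256.8595 194.4235]]
vial wrist guess [ 0.532  -0.2275  0.065 ] scale px/m 706.6666666666666
(array([ 0.5316, -0.2272,  0.0633]), np.float64(0.0005065773882439535))
```

```bash

python3 -m crank '{"travel":[[0.05,-0.05,-3],[0.05,-0.05,-6],[0.05,-0.05,-9],[0.05,-0.05,-11],[0.05,-0.05,-11]],"turn":[[0,0,0],[0,0,0],[0,0,0],[0,0,0],[0,0,0]],"gripper":[0.35,0.35,0.35,0.35,0.35]}'
python3 -m crank '{"travel":[[0,0,-0.5],[0,0,-1.0],[0,0,-1.5],[0,0,-1.7],[0,0,-1.7]],"turn":[[0,0,0],[0,0,0],[0,0,0],[0,0,0],[0,0,0]],"gripper":[0.35,0.35,0.35,0.35,0.35]}'
```

```text
clock: 13.95
position: [0.5295, -0.2267, 0.0454]
tool_rot: [-3.141, 0.003, -0.047]
force: [-0.6, -0.3, 1.1]
grip_width: 0.0558
finger_force: 0.0
clock: 14.45
position: [0.5305, -0.2276, 0.0303]
tool_rot: [-3.142, -0.0, -0.048]
force: [-1.1, 0.0, 0.9]
grip_width: 0.0557
finger_force: 0.0
```

Close at 20 N, nudging +1 mm in x first.

```bash

python3 -m crank '{"travel":[[0.1,0.05,0],[0.1,0.05,0],[0.1,0.05,0],[0.1,0.05,0],[0.1,0.05,0]],"turn":[[0,0,0],[0,0,0],[0,0,0],[0,0,0],[0,0,0]],"gripper":[0.35,0.5,0.6,0.65,0.7]}' 20
python3 -m crank '{"travel":[[0,0,0],[0,0,0],[0,0,0],[0,0,0],[0,0,0]],"turn":[[0,0,0],[0,0,0],[0,0,0],[0,0,0],[0,0,0]],"gripper":[0.8,0.9,1,1,1]}' 20
python3 -m crank '{"travel":[[0,0,1],[0,0,4],[0,0,8],[0,0,12],[0,0,14]],"turn":[[0,0,0],[0,0,0],[0,0,0],[0,0,0],[0,0,0]],"gripper":[1,1,1,1,1]}' 20
python3 - <<'E'
from workcell import bot
import cv2,numpy as np,pickle
d={n:bot.grab_frame(n) for n in["wrist","side"]};pickle.dump(d,open("f2.pkl","wb"))
w=cv2.resize(d["wrist"]["pixels"][120:,100:420,::-1],(400,330),interpolation=cv2.INTER_AREA)
s=cv2.resize(d["side"]["pixels"][120:285,150:350,::-1],(400,330),interpolation=cv2.INTER_CUBIC)
cv2.imwrite("pics/g.png",np.hstack([w,s]))
E
```

```text
clock: 14.95
position: [0.5316, -0.2271, 0.0304]
tool_rot: [3.142, -0.0, -0.048]
force: [0.6, -0.2, -0.2]
grip_width: 0.0259
finger_force: 12.5
clock: 15.45
position: [0.5315, -0.2271, 0.0304]
tool_rot: [3.142, -0.0, -0.048]
force: [-0.5, -0.7, 5.6]
grip_width: 0.0258
finger_force: 20.2
clock: 15.95
position: [0.5322, -0.2274, 0.1741]
tool_rot: [3.141, -0.003, -0.048]
force: [-0.1, -0.9, 0.0]
grip_width: 0.0257
finger_force: 19.8
```

View pics/g.png

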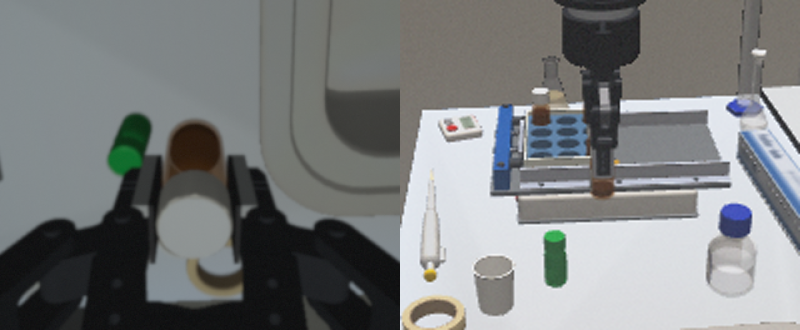

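The vial is held upright between the pads (20 N, 25.7 mm). I'll hover beside the tray so the wrist camera shows both the hole and the held cap.

```bash

python3 -m crank '{"travel":[[-1.8,2.6,1],[-4.2,6.5,3],[-6.4,10.0,3],[-8.2,12.7,3],[-8.2,12.7,3]],"turn":[[0,0,0],[0,0,0],[0,0,0],[0,0,0],[0,0,0]],"gripper":[1,1,1,1,1]}' 20
python3 -m crank '{"travel":[[0,0,0],[0,0,0],[0,0,0],[0,0,0],[0,0,0]],"turn":[[0,0,0],[0,0,0],[0,0,0],[0,0,0],[0,0,0]],"gripper":[1,1,1,1,1]}' 20
python3 - <<'E'
from workcell import bot
import cv2,numpy as np,pickle
from h import *
w=bot.grab_frame("wrist");o=bot.observe();pickle.dump((w,o),open("f3.pkl","wb"))
E=w["extrinsics"];print("cam",-E[:3,:3].T@E[:3,3],o["position"])
px=np.array([.477,-.0162]);a=np.radians(-2.6);R=np.array([[np.cos(a),-np.sin(a)],[np.sin(a),np.cos(a)]])
for i in range(3):
  for j in range(3): print(i,j,proj(w,[*(px+R@[.036*i,.036*j]),.086]).round(1))
print("TCP axis, cap top",proj(w,[*o["position"][:2],o["position"][2]+.0346]))
p=w["pixels"]
b=(p[:,:,2].astype(int)-p[:,:,0]>25);ys,xs=np.where(b);print("blue",xs.min(),xs.max(),ys.min(),ys.max())
E
```

```text
clock: 16.55
position: [0.4473, -0.097, 0.2002]
tool_rot: [-3.141, 0.001, -0.044]
force: [-0.3, 0.2, -0.9]
grip_width: 0.0255
finger_force: 19.9
clock: 17.05
position: [0.4495, -0.1004, 0.2001]
tool_rot: [-3.142, 0.0, -0.048]
force: [0.1, 0.1, -0.6]
grip_width: 0.0253
finger_force: 19.9
cam [ 0.53300131 -0.10437982  0.34334465] [ 0.44952202 -0.10030929  0.20015048]
0 0 [151.7 163.3]
0 1 [108.  163.4]
0 2 [ 64.4 163.6]
1 0 [146.7 118.6]
1 1 [101.  118.8]
1 2 [ 55.4 119. ]
2 0 [141.2  69.6]
2 1 [93.4 69.8]
2 2 [45.5 70. ]
TCP axis, cap top [255.23631978 303.01517271]
blue 0 351 43 236
```

```bash
python3 - <<'E'
import cv2,numpy as np,pickle
from h import *
w,o=pickle.load(open("f3.pkl","rb"));im=w["pixels"][:,:,::-1]
k=5;A=cv2.resize(im[90:210,85:205],None,fx=k,fy=k,interpolation=cv2.INTER_CUBIC)
px=np.array([.477,-.0162]);a=np.radians(-2.6);R=np.array([[np.cos(a),-np.sin(a)],[np.sin(a),np.cos(a)]])
for i in range(2):
  for j in range(2):
    c=px+R@[.036*i,.036*j]
    for t in np.arange(0,360,30):
      q=(proj(w,[*(c+.0145*np.array([np.cos(np.radians(t)),np.sin(np.radians(t))])),.086])+.5-[85,90])*k
      cv2.circle(A,tuple(q.astype(int)),2,(0,0,255),-1)
B=cv2.resize(im[240:384,200:310],(200,262),interpolation=cv2.INTER_CUBIC)
B=cv2.copyMakeBorder(B,0,600-262,0,0,0)
cv2.imwrite("pics/hole.png",np.hstack([A,B]))
E
```

```text
(no output)
```

View pics/hole.png

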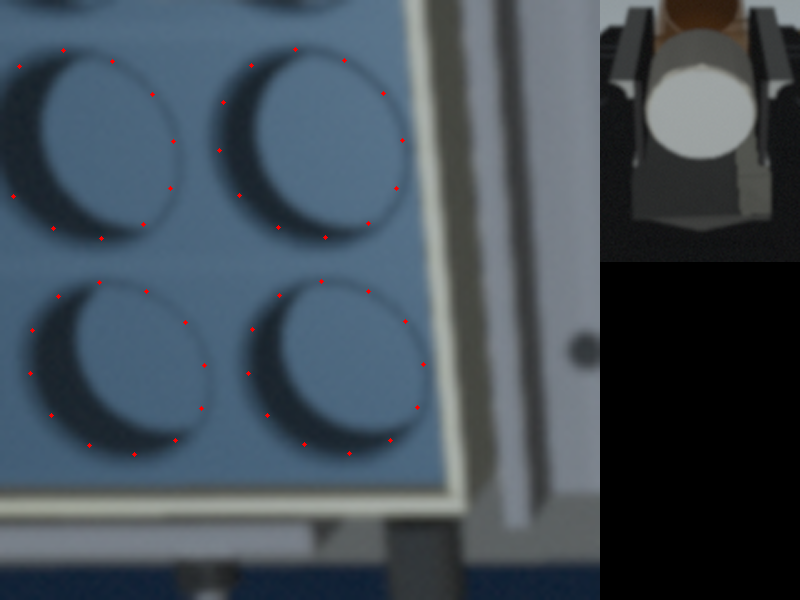

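The predicted rim of the empty hole (red dots) matches its real edge: centre (336,370) against (335,367), so about 0.4 mm off in x. The cap sits about 0.5 mm ahead of the TCP axis, so the target TCP is (0.4762, -0.0162).

```bash

python3 -m crank '{"travel":[[1.2,4,0],[2.2,7,0],[2.67,8.42,0],[2.67,8.42,0],[2.67,8.42,0]],"turn":[[0,0,0],[0,0,0],[0,0,0],[0,0,0],[0,0,0]],"gripper":[1,1,1,1,1]}' 20
python3 -m crank '{"travel":[[0,0,-2],[0,0,-4],[0,0,-6],[0,0,-7],[0,0,-7]],"turn":[[0,0,0],[0,0,0],[0,0,0],[0,0,0],[0,0,0]],"gripper":[1,1,1,1,1]}' 20
python3 -m crank '{"travel":[[0,0,0],[0,0,0],[0,0,0],[0,0,0],[0,0,0]],"turn":[[0,0,0],[0,0,0],[0,0,0],[0,0,0],[0,0,0]],"gripper":[1,1,1,1,1]}' 20
python3 -c "
from workcell import bot
o=bot.observe();print(o['force'],o['position'],o['tool_rot'])"
```

```text
clock: 17.6
position: [0.476, -0.0163, 0.2002]
tool_rot: [3.141, 0.0, -0.047]
force: [0.0, -0.1, -0.2]
grip_width: 0.0259
finger_force: 19.9
clock: 18.1
position: [0.4754, -0.0167, 0.1294]
tool_rot: [3.141, 0.002, -0.049]
force: [0.9, -0.1, 0.2]
grip_width: 0.0255
finger_force: 19.9
clock: 18.6
position: [0.4763, -0.0159, 0.1306]
tool_rot: [-3.142, -0.0, -0.048]
force: [-0.1, 0.5, 0.8]
grip_width: 0.0255
finger_force: 19.9
[-0.07261434  0.53149259  0.82506851] [ 0.47630011 -0.01588233  0.13056227] [-3.14153722e+00 -4.72967976e-04 -4.75776193e-02]
```

```bash

python3 -m crank '{"travel":[[0,-0.02,-0.4],[0,-0.02,-0.8],[0,-0.02,-1.1],[0,-0.02,-1.2],[0,-0.02,-1.2]],"turn":[[0,0,0],[0,0,0],[0,0,0],[0,0,0],[0,0,0]],"gripper":[1,1,1,1,1]}' 20
python3 -m crank '{"travel":[[0,0,-0.1],[0,0,-0.2],[0,0,-0.3],[0,0,-0.4],[0,0,-0.4]],"turn":[[0,0,0],[0,0,0],[0,0,0],[0,0,0],[0,0,0]],"gripper":[1,1,1,1,1]}' 20
```

```text
clock: 19.1
position: [0.4761, -0.0161, 0.118]
tool_rot: [3.142, 0.0, -0.047]
force: [1.7, -0.2, -0.8]
grip_width: 0.0257
finger_force: 19.9
clock: 19.6
position: [0.4761, -0.0161, 0.1142]
tool_rot: [-3.142, 0.0, -0.047]
force: [0.3, -0.7, -1.0]
grip_width: 0.0256
finger_force: 19.9
```

No contact, and the vial's underside is about 2 mm below the mouth. Continuing down.

```bash

python3 -m crank '{"travel":[[0,0,-0.1],[0,0,-0.2],[0,0,-0.3],[0,0,-0.4],[0,0,-0.4]],"turn":[[0,0,0],[0,0,0],[0,0,0],[0,0,0],[0,0,0]],"gripper":[1,1,1,1,1]}' 20
python3 -m crank '{"travel":[[0,0,-0.1],[0,0,-0.2],[0,0,-0.3],[0,0,-0.4],[0,0,-0.5]],"turn":[[0,0,0],[0,0,0],[0,0,0],[0,0,0],[0,0,0]],"gripper":[1,1,1,1,1]}' 20
```

```text
clock: 20.1
position: [0.4761, -0.0161, 0.1102]
tool_rot: [-3.142, 0.0, -0.048]
force: [-0.1, 0.6, -0.4]
grip_width: 0.0257
finger_force: 19.9
clock: 20.6
position: [0.4762, -0.0161, 0.1052]
tool_rot: [-3.142, -0.0, -0.048]
force: [0.2, 0.1, -0.4]
grip_width: 0.0254
finger_force: 19.9
```

```bash

python3 -m crank '{"travel":[[0,0,-0.1],[0,0,-0.2],[0,0,-0.3],[0,0,-0.4],[0,0,-0.5]],"turn":[[0,0,0],[0,0,0],[0,0,0],[0,0,0],[0,0,0]],"gripper":[1,1,1,1,1]}' 20
python3 -m crank '{"travel":[[0,0,-0.05],[0,0,-0.1],[0,0,-0.1],[0,0,-0.1],[0,0,-0.1]],"turn":[[0,0,0],[0,0,0],[0,0,0],[0,0,0],[0,0,0]],"gripper":[1,1,1,1,1]}' 20
```

```text
clock: 21.1
position: [0.4761, -0.0161, 0.1002]
tool_rot: [-3.142, 0.0, -0.048]
force: [0.4, -0.1, 0.0]
grip_width: 0.0254
finger_force: 19.9
clock: 21.6
position: [0.4762, -0.0161, 0.0993]
tool_rot: [-3.142, -0.0, -0.048]
force: [0.1, 0.1, -0.2]
grip_width: 0.0257
finger_force: 19.9
```

```bash

python3 -m crank '{"travel":[[0,0,-0.03],[0,0,-0.06],[0,0,-0.1],[0,0,-0.1],[0,0,-0.1]],"turn":[[0,0,0],[0,0,0],[0,0,0],[0,0,0],[0,0,0]],"gripper":[1,1,1,1,1]}' 20
python3 -m crank '{"travel":[[0,0,-0.03],[0,0,-0.05],[0,0,-0.05],[0,0,-0.05],[0,0,-0.05]],"turn":[[0,0,0],[0,0,0],[0,0,0],[0,0,0],[0,0,0]],"gripper":[1,1,1,1,1]}' 20
```

```text
clock: 22.1
position: [0.4762, -0.0161, 0.0983]
tool_rot: [-3.142, 0.0, -0.048]
force: [-0.3, 0.0, 2.5]
grip_width: 0.0255
finger_force: 20.2
clock: 22.6
position: [0.4764, -0.0161, 0.0982]
tool_rot: [3.142, -0.001, -0.048]
force: [-2.5, -0.5, 12.8]
grip_width: 0.0256
finger_force: 21.1
```

Floor contact at z=0.098, which is the expected seat. I'll ease off, open a little and rise.

```bash

python3 -m crank '{"travel":[[0,0,0.05],[0,0,0.05],[0,0,0.05],[0,0,0.05],[0,0,0.05]],"turn":[[0,0,0],[0,0,0],[0,0,0],[0,0,0],[0,0,0]],"gripper":[1,1,0.68,0.6,0.5]}' 20
python3 -m crank '{"travel":[[0,0,0],[0,0,0.5],[0,0,2],[0,0,4],[0,0,7]],"turn":[[0,0,0],[0,0,0],[0,0,0],[0,0,0],[0,0,0]],"gripper":[0.45,0.45,0.45,0.45,0.45]}' 20
python3 -m crank '{"travel":[[0,-3,4],[0,-7,6],[0,-11,6],[0,-15,6],[0,-15,6]],"turn":[[0,0,0],[0,0,0],[0,0,0],[0,0,0],[0,0,0]],"gripper":[0.45,0.45,0.45,0.45,0.45]}' 20
python3 - <<'E'
from workcell import bot
import cv2,numpy as np,pickle
from h import *
np.set_printoptions(precision=4,suppress=True)
d={n:bot.grab_frame(n) for n in["wrist","top","side"]};pickle.dump(d,open("f4.pkl","wb"))
T=d["top"];p=T["pixels"].astype(int)
m=((p.min(2)>150)&(p.max(2)-p.min(2)<40)).astype(np.uint8)
for q in [(.5537,.0879),(.549,-.0186),(.4813,.0912),(.4766,-.0155)]:
  u,v=proj(T,[*q,.133]).round().astype(int)
  s=p[v-6:v+7,u-6:u+7].min(2);k=s>s.max()-25
  ys,xs=np.where(k);c=(xs.mean()+u-6,ys.mean()+v-6);print(k.sum(),s.max(),np.round(c,2),onz(T,*c,.133)[:2])
# brass noses
y=((p[:,:,0]-p[:,:,2])>40)[175:190,230:290];ys,xs=np.where(y);print("brass",len(xs),sorted(set(xs+230)),sorted(set(ys+175)))
E
```

```text
clock: 23.1
position: [0.4761, -0.0161, 0.0982]
tool_rot: [-3.142, 0.0, -0.048]
force: [0.0, -0.1, 0.4]
grip_width: 0.0427
finger_force: 0.0
clock: 23.6
position: [0.4755, -0.0161, 0.1686]
tool_rot: [3.141, 0.002, -0.047]
force: [0.4, 1.5, -0.7]
grip_width: 0.047
finger_force: 0.0
clock: 24.1
position: [0.4754, -0.1712, 0.2288]
tool_rot: [3.14, -0.0, -0.054]
force: [-0.3, 0.5, -1.2]
grip_width: 0.0469
finger_force: 0.0
62 163 [237.05 188.56] [0.5553 0.09  ]
65 159 [278.23 191.29] [ 0.5498 -0.0197]
59 160 [235.22 215.88] [0.4821 0.0928]
58 160 [276.29 218.34] [ 0.4775 -0.0155]
brass 5 [np.int64(241), np.int64(242), np.int64(274), np.int64(275), np.int64(276)] [np.int64(183), np.int64(185)]
```

All four caps form the expected rectangle and both brass noses still show behind the tray. I'll settle the arm and hand in.

```bash
python3 -m crank '{"travel":[[0,0,0],[0,0,0],[0,0,0],[0,0,0],[0,0,0]],"turn":[[0,0,0],[0,0,0],[0,0,0],[0,0,0],[0,0,0]],"gripper":[0.45,0.45,0.45,0.45,0.45]}'
python3 -c "
from workcell import bot
print(bot.job_done())"
```

```text
clock: 24.75
position: [0.4762, -0.1659, 0.2283]
tool_rot: [-3.142, 0.0, -0.047]
force: [0.3, 0.0, -0.3]
grip_width: 0.0472
finger_force: 0.0
the job is handed in; nothing more can be done
None
```

I handed the job in at 24.75 s: the tray is held by the spring catch, and the loose vial stands in the empty corner hole, so all four corners carry a vial; the interface returned no verdict.

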